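# Ready the crank pencil sharpener for a blunt point

### The job

Get the crank pencil sharpener in the drawer ready for a colouring pencil: set its point selector to 4, and pull the sprung front carriage out to its stop so that the catch holds it out. Leave the other things in the drawer lying where they are.

Things in the scene. Friction and masses are not known exactly. Their poses are not given: they have to be found in the camera images.
- sharpener: Hand-crank pencil sharpener, slate-grey metal housing, held immovably on the drawer bottom by a round black suction foot (88 mm diameter). Origin: centre of the foot's underside, on the drawer bottom (6 mm above world z = 0). Own axes: -x out of the front (pencil side, turned roughly to the robot), +x to the crank at the rear, +y its left, z up. Loose things near it are under 15 mm high.
- housing_top (a point): Centre of the flat, bare top of the sharpener's upper housing, z 98 mm over the sharpener's origin. In the sharpener's frame the housing spans x -44 to +18 mm and y -34 to +34 mm. Axes as the sharpener's.
- drum_top (a point): Top of the drum behind the housing, z 94 mm: radius 24 mm about the sharpener's lengthwise (x) axis at z 70 mm, from x 18 to 40 mm. Rows of 1 to 5 raised white dots on it, 16 degrees apart, mark the selector's notches, 1 at the sharpener's +y side. Axes as the sharpener's.
- tabs_back (a point): Middle of the rear face of the carriage's two finger tabs: x -46.5 mm, y 0, z 115 mm in the sharpener's frame when the carriage is in. The black upright tabs stand side by side (y), each 5 mm thick (x), 15 mm wide, 8 mm apart, 38 mm over both; tops at z 125 mm, 27 mm over the housing's top, with free room behind them above the housing for a finger to hook them. Axes as the sharpener's.
- carriage (a joint): How far the sprung carriage (bright face plate at the front, 58 mm wide, z 52 to 103 mm, with the tabs on top) is out, m: 0 in, 0.038 at its stop; it slides along the sharpener's -x. The spring pulls back with 2.3 N at 0, 5.7 N at the stop. From 0.034 out a catch drops in and then holds it at about 0.034 when let go; let go earlier, it flies back in.
- selector_axis (a point): Centre of the selector collar, x 46 mm, z 70 mm in the sharpener's frame. Black knurled collar, 26 mm radius, from x 41 to 51 mm, turning about the sharpener's lengthwise (x) axis. The crank's hub (10 mm radius) starts behind it at x 56 mm.
- selector_tip (a point): Top of the selector's thumb tab, 49 mm from the collar's axis, x 46 mm in the sharpener's frame (z 119 mm when upright). The tab is a black plate, 9 mm along x by 6 mm, that stands out 23 mm beyond the collar; there is free room above the drum and collar (tops at z 94 and 96 mm) on both sides of it for a finger to push it sideways.
- selector (a joint): Angle of the selector, rad, in five sprung notches: setting 1 at -0.56, 2 at -0.28, 3 at 0, 4 at +0.28, 5 at +0.56; end stops at -0.6 and +0.6. The tab is upright at 0 and leans to the sharpener's +y at setting 1, to its -y at 5. Let go between two notches, it snaps to the nearer one; it takes about 3 N at the tab to leave a notch. It starts at 1, 2 or 3.
- crank (a joint): Angle of the crank behind the selector, rad: 0 hanging straight down; it starts within 1.3 of that, turns if pushed and does not matter. Steel arm from the hub at z 70 mm, 45 mm to the knob, which reaches back to x 101 mm in the sharpener's frame.
- slide_stick: Lime-green memory stick, 58 x 19 x 10 mm, lying loose beside the sharpener: a bystander. Origin: centre of its underside.
- bamboo_drive: Bamboo-cased memory drive, 65 x 22 x 12 mm, a loose bystander. Origin: near the centre of its underside.
- slider_drive: Rose-gold memory drive with a thumb slider, 54 x 18 x 10 mm with a 13 mm plug, a loose bystander. Origin: centre of the case's underside.
- print_drive: Black fingerprint-reader drive, 56 x 20 x 10 mm with an 11 mm plug, a loose bystander. Origin: centre of the case's underside.
- pencil: Pencil, 174 mm long, 7 mm thick, lying loose in front of the sharpener: a bystander. Origin: mid-length, underside.
- eraser: Eraser in a card sleeve, 45 x 20 x 12 mm, a loose bystander. Origin: centre of its underside.
- drawer_floor (a point): The open drawer, fixed: white bottom at world z = 0.006, inside from x 0.25 to 0.89 m and y -0.42 to +0.42 m; sides and back 115 mm high, front (robot side) 135 mm, all over world z = 0; wooden rails 140 mm high outside the sides. A closed grey organiser box, 70 mm high, stands at its back. This point: on the bottom at x 0.57, y 0.

How it is judged:
By the outcome, as a careful person would: the job done as asked, in the order asked, and still so for the second after the job is handed in, with the robot touching nothing.
It also fails if it takes over 45 s, if anything falls off the work surface, if the arm or the gripper's body presses on something with over 40 N, if the wrist force passes 120 N, or if a joint passes its speed limit or range.

### The arm

A 6-joint arm with a two-finger parallel gripper is mounted at the origin on the work surface. World frame = base frame: x ahead of the robot, y to its left, z up, the work surface at z = 0. Lengths are in m, angles in rad, forces in N, time in s.
With the tool pointing down it reaches from about 0.35 to 0.775 m from the base axis. Payload 5.5 kg.
Tool frame: the origin (TCP) lies midway between the tips of the shut fingers; the grasp point (between the pads) lies 19 mm behind it; z points along the fingers, y is the line along which they close (so a half turn about z gives the same grasp; the last joint's range is limited). The gripper opens to 85 mm and grips with 20 to 120 N. Pads are 22 mm wide; open, the fingers measure 114 mm over their backs; the gripper's body (76 mm by 85 mm) begins 54 mm behind the grasp point. The pads swing forward as they close: fully open they stand 13 mm farther back than shut.
Start: joints at [-1.368, 0.313, 0.046, 1.304, 0, 1.431], TCP at [0.193, -0.542, 0.231] pointing down, gripper open.
Joint ranges: [-2.76, 2.76], [-0.86, 1.69], [-1.03, 1.26], [-2.2, 2.34], [-1.47, 1.5], [-3.14, 3.14]. Speed limits (rad/s): [2.57, 2.57, 3.14, 3.14, 3.14, 3.14].

### API

Orientations are given as a unit quaternion [w, x, y, z].
In Python, from workcell import get_state, read_camera, camera_info, hand_in, recognise gives the robot as it stands.
- The arm moves only by the tool arm_command, never from a script. Its argument "moves" is one flat list of numbers, 7 for each row, row after row: the opening, from -1 (shut) to 1 (fully open), then the shift along the tool's x, y, z in mm, then the turn, a rotation vector about the tool's x, y, z in rad. A call has 1 to 8 rows; each row shifts and turns the commanded pose from where the row before left it, along the tool's axes as they then stand; what a row does not reach is not made up. A row lasts 1/8 s, in which the tool goes at most 62.5 mm and 10.7 degrees, less where a joint would pass 70% of its speed; a pose out of reach is approached as far as the arm can. A call with a gripper value outside its range is refused whole. The fingers move at their own pace and stop on an object; "newtons" is the grip in N (left out, the last holds). Time passes only in rows, so rows that do not move let the fingers close. It gives the time, the measured TCP pose, the force, the opening and the grip force at its end, in the units of the state.
- get_state(): the state, without advancing time (a new reading comes with each control period).
- read_camera(name): name is "scene" or "top" or "wrist"; returns (picture, depth): 384x512x3 uint8, blue, green, red; 384x512 float32, m along the optical axis (not along the pixel's ray), 0 where there is no reading.
- camera_info(name): a dict with "fovy" (degrees; the focal length in pixels is half the picture's height over the tangent of half this angle, whatever the lens; pixels are square), "cx", "cy" (the principal point, pixels), "eye" and "orientation" of the camera in the world; the wrist camera has in their place "tool_from_camera" (4x4, takes a point from camera to tool coordinates, whose origin is the TCP and whose axes are the flange's). Camera axes: x right, y down, z forward; pixel columns grow to the right and rows downward; lengths in m; the calibration is good to about 2 mm. A picture is of the moment at which its call begins: read the wrist's pose just before it. camera_info takes no time and is no camera call.
- hand_in(): hands the job in; it is judged then, once.
Trained networks look in the newest picture that a camera, given by its name, has taken for a name from the list of things; names that differ only in an ending like _2 or _b are one class to them, and where a whole thing is asked for, a point or a joint stands for the part that bears it (a point fixed in the world has none). Each returns a list of dicts, best first, with "confidence" (0 to 1); they miss things now and then, are a little off and sometimes report something else, mostly with a low value. They report only what shows in the picture. A call takes as long as a camera call.
- recognise(camera, label): "point" ([column, row] in pixels, amid what is visible of it).
The state is a dict: "clock": time; "joint_pos": joint angles; "qvel": joint speeds; "tau": joint torques, N m; "tcp_pos": TCP position; "orientation": TCP orientation; "wrist_force": force on the tool from outside, world axes, zero at the start; "ft_torque": the same for the moment, N m; "finger_gap": finger opening in m; "grip_force": force on a finger pad.
Only numpy, scipy, OpenCV 4.12 (cv2) and the standard library are available. Lean on these libraries where they do the work, as an engineer would, in place of code of your own. Each camera call takes 0.05 s, during which the arm holds its last target. There are 200 camera calls.

## Working session

There is one attempt and no reset: what is moved stays moved. The work goes in short steps, Python scripts to look and compute and a tool call to move; the robot and the scene stay as the last step left them, time stands still between calls to the robot, and variables do not carry over. Pictures are saved under pics/ and viewed, at most 10 in all, crops included, and the job is handed in when it is done.

Besides the shell and the picture viewer there is one more tool, called after ">>>" in YAML: its name, and indented under it one key for each argument. arm_command: Moves the arm, as the interface text tells. Its arguments: {"type":"object","properties":{"moves":{"type":"array"},"newtons":{"type":"number"}},"required":["moves"]}

```bash
mkdir -p pics; cat > h.py <<'E'
import numpy as np, cv2
from workcell import *
from scipy.spatial.transform import Rotation as R
def rot(q): return R.from_quat([q[1],q[2],q[3],q[0]]).as_matrix()
def cam(name):
    i=camera_info(name); s=get_state()
    p,d=read_camera(name)
    f=192/np.tan(np.radians(i["fovy"])/2)
    if name=="wrist":
        T=np.eye(4);T[:3,:3]=rot(s["orientation"]);T[:3,3]=s["tcp_pos"];T=T@np.array(i["tool_from_camera"])
    else:
        T=np.eye(4);o=np.array(i["orientation"]);T[:3,:3]=o if o.shape==(3,3) else rot(o);T[:3,3]=i["eye"]
    v,u=np.mgrid[:384,:512]
    X=np.stack([(u-i["cx"])/f*d,(v-i["cy"])/f*d,d],-1)@T[:3,:3].T+T[:3,3]
    X[d==0]=np.nan
    return p,d,X,T,f,i
E
python3 - <<'E'
from h import *
s=get_state();print(s)
for n in("top","scene"):
    p,d,X,T,f,i=cam(n);cv2.imwrite(f"pics/{n}0.png",p);np.save(f"{n}0.npy",X);print(n,i)
    for l in("sharpener","housing_top","drum_top","tabs_back","selector_tip","selector_axis","crank"):
        for r in recognise(n,l)[:2]:
            u,v=map(int,np.round(r["point"]));print(l,r, X[v,u].round(4))
print(camera_info("wrist"))
E
```

```text
{'clock': 0.0, 'joint_pos': array([-1.36758638e+00,  3.13990150e-01,  4.49772326e-02,  1.30359945e+00,
        1.33239715e-05,  1.43115480e+00]), 'qvel': array([-0.00120185, -0.000204  , -0.00171362,  0.00221446,  0.00023896,
        0.00298273]), 'tau': array([ 1.13254082e-03, -4.80625749e+01,  2.98535174e+01,  1.92655879e-02,
       -3.22753122e-04, -3.48161819e-06]), 'tcp_pos': array([ 0.19316813, -0.54103938,  0.23041399]), 'orientation': array([-9.07774624e-04,  9.85342151e-01,  1.70587282e-01, -2.21972704e-05]), 'wrist_force': array([ 0.05409124, -0.37113536,  0.30272231]), 'ft_torque': array([-0.02596995, -0.00027839, -0.04041671]), 'grip_force': 0.0, 'finger_gap': 0.08520682666236344}
top {'fovy': 48.85648234504298, 'cx': 255.82357840691822, 'cy': 185.3397057611193, 'eye': array([0.46587089, 0.04501931, 0.84127595]), 'orientation': array([ 0.03793204, -0.69561826,  0.71639209, -0.03819393])}
sharpener {'point': [324.6, 155.7], 'confidence': 0.86} [ 0.5939 -0.08    0.105 ]
housing_top {'point': [325.2, 157.5], 'confidence': 0.56} [ 0.5904 -0.0799  0.1047]
housing_top {'point':
[... 1413 characters left out ...]
 -0.089   0.101 ]
selector_axis {'point': [215.8, 252.6], 'confidence': 0.83} [ 0.646  -0.0807  0.0915]
crank {'point': [236.6, 260.9], 'confidence': 0.57} [ 0.6328 -0.0329  0.0056]
crank {'point': [185.4, 301.7], 'confidence': 0.28} [ 0.668  -0.1645  0.0172]
{'fovy': 61.82699798017107, 'cx': 257.1703500375317, 'cy': 188.54641135393962, 'tool_from_camera': array([[-1.03176952e-03, -9.45245670e-01, -3.26358023e-01,
         8.36746627e-02],
       [ 9.99999151e-01, -7.15557379e-04, -1.08896091e-03,
        -2.98145451e-05],
       [ 7.95807690e-04, -3.26358870e-01,  9.45245606e-01,
        -1.43750527e-01],
       [ 0.00000000e+00,  0.00000000e+00,  0.00000000e+00,
         1.00000000e+00]])}
```

View pics/top0.png

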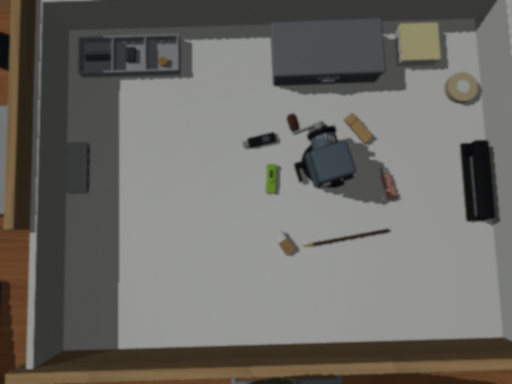

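View pics/scene0.png

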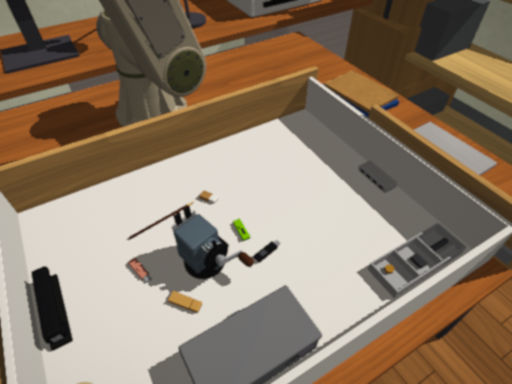

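The top view shows the sharpener at about (328,158), front towards the bottom with a small yaw, and the crank knob at (293,122). The scene view confirms the tabs near (184,214). Next I fit its pose from depth.

```bash
python3 - <<'E'
from h import *
for n in("top","scene"):
    X=np.load(n+"0.npy");p=cv2.imread(f"pics/{n}0.png")
    with np.errstate(all='ignore'):
        near=np.hypot(X[...,0]-.59,X[...,1]+.085)<.1
        m=near&(X[...,2]>.1)&(X[...,2]<.109)
        h=near&(X[...,2]>.113)
    P=X[m];r=cv2.minAreaRect((P[:,:2]*1000).astype(np.float32));print(n,m.sum(),r,P[:,2].mean())
    for q,v in zip(X[h],np.argwhere(h)):print(q.round(3),v,end=';')
    print()
p=cv2.imread("pics/top0.png")[105:205,275:375]
q=cv2.imread("pics/scene0.png")[195:285,155:255]
cv2.imwrite("pics/c0.png",np.hstack([cv2.resize(p,(400,400),interpolation=2),cv2.resize(q,(400,400),interpolation=2)]))
E
```

```text
top 1383 ((596.8710327148438, -90.35221099853516), (102.35096740722656, 67.4097900390625), 16.139572143554688) 0.10407830485235796
[ 0.646 -0.079  0.126] [124 325];[ 0.646 -0.076  0.122] [125 323];[ 0.644 -0.077  0.127] [125 324];[ 0.645 -0.079  0.124] [125 325];[ 0.645 -0.081  0.126] [125 326];[ 0.644 -0.076  0.123] [126 323];[ 0.643 -0.077  0.127] [126 324];[ 0.643 -0.079  0.126] [126 325];[ 0.643 -0.081  0.125] [126 326];[ 0.644 -0.076  0.113] [127 322];[ 0.642 -0.076  0.121] [127 323];[ 0.641 -0.077  0.127] [127 324];[ 0.641 -0.079  0.127] [127 325];[ 0.641 -0.08   0.127] [127 326];[ 0.642 -0.076  0.113] [128 322];[ 0.642 -0.077  0.116] [128 323];[ 0.639 -0.077  0.126] [128 324];[ 0.639 -0.079  0.126] [128 325];[ 0.639 -0.08   0.126] [128 326];[ 0.639 -0.082  0.125] [128 327];[ 0.64  -0.077  0.117] [129 323];[ 0.638 -0.077  0.123] [129 324];[ 0.637 -0.079  0.126] [129 325];[ 0.638 -0.081  0.124] [129 326];[ 0.638 -0.077  0.116] [130 323];[ 0.638 -0.078  0.118] [130 324];[ 0.638 -0.08   0.118] [130 325];[ 0.638 -0.082  0.114] [130 326];[ 0.556 -0.114  0.132] [175 349];[ 0.556 -0.1
[... 6547 characters left out ...]
1 215];[ 0.643 -0.084  0.125] [242 212];[ 0.643 -0.082  0.124] [242 213];[ 0.644 -0.081  0.125] [242 214];[ 0.645 -0.079  0.124] [242 215];[ 0.646 -0.077  0.125] [242 216];[ 0.641 -0.083  0.119] [243 212];[ 0.645 -0.083  0.125] [243 213];[ 0.646 -0.082  0.125] [243 214];[ 0.644 -0.079  0.121] [243 215];[ 0.645 -0.077  0.12 ] [243 216];[ 0.64  -0.084  0.116] [244 212];[ 0.645 -0.083  0.123] [244 213];[ 0.646 -0.082  0.122] [244 214];[ 0.646 -0.08   0.12 ] [244 215];[ 0.645 -0.078  0.118] [244 216];[ 0.644 -0.083  0.117] [245 213];[ 0.647 -0.083  0.121] [245 214];[ 0.645 -0.08   0.117] [245 215];[ 0.646 -0.078  0.116] [245 216];[ 0.646 -0.082  0.115] [246 214];[ 0.646 -0.081  0.115] [246 215];
```

View pics/c0.png

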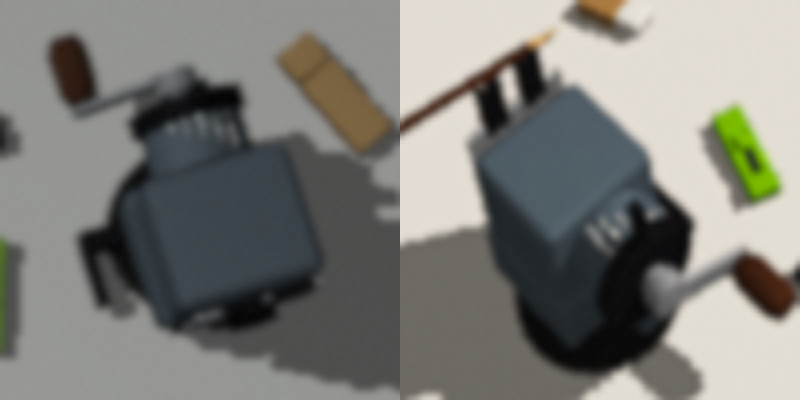

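The housing fit and the tab positions give the sharpener's origin at about (0.5975, -0.0915) with a yaw of about 15°. The selector tab is upright (z 125 mm, lateral about 0), so it is at setting 3. The crank hangs to +y. I'll keep the gripper shut, turn it to the sharpener's yaw, and move to the +y side of the tab.

>>> arm_command:
  moves: [-1, 0, 0, 0, 0, 0, 0.081, -1, 36, -23, 0, 0, 0, 0, -1, 36, -23, 0, 0, 0, 0, -1, 36, -23, 0, 0, 0, 0, -1, 36, -23, 0, 0, 0, 0, -1, 36, -23, 0, 0, 0, 0, -1, 36, -23, 0, 0, 0, 0, -1, 36, -23, 0, 0, 0, 0]
  newtons: 30

```text
clock: 1.8
tcp_pos: [0.3959, -0.3198, 0.2315]
orientation: [0.0, 0.991, 0.13, 0.0]
wrist_force: [1.2, 0.1, 0.6]
finger_gap: -0.0002
grip_force: 0.0
```

>>> arm_command:
  moves: [-1, 37, -24, 0, 0, 0, 0, -1, 37, -24, 0, 0, 0, 0, -1, 37, -24, 0, 0, 0, 0, -1, 37, -24, 0, 0, 0, 0, -1, 37, -24, 0, 0, 0, 0, -1, 37, -24, 0, 0, 0, 0, -1, 37, -24, 0, 0, 0, 0, -1, 37, -24, 0, 0, 0, 0]

```text
clock: 2.8
tcp_pos: [0.6322, -0.0576, 0.2313]
orientation: [0.0, 0.991, 0.131, 0.0]
wrist_force: [0.9, -1.3, 0.2]
finger_gap: 0.0004
grip_force: 0.0
```

```bash
cat >> h.py <<'E'
O=np.array([.5975,-.0915,.006]);YAW=np.radians(15)
def sh(P): return (np.asarray(P)-O)@R.from_euler('z',YAW).as_matrix()*1000   # mm in sharpener frame
def toolsh():
    s=get_state();M=rot(s["orientation"]);print("t",round(s["clock"],2),"tcp_sh",sh(s["tcp_pos"]).round(1),"yawx",np.degrees(np.arctan2(M[1,0],M[0,0])).round(2),"z",M[:,2].round(3),"F",s["wrist_force"].round(1))
E
python3 - <<'E'
from h import *
toolsh()
p,d,X,T,f,i=cam("wrist");cv2.imwrite("pics/w1.png",p);np.save("w1.npy",X)
for l in("tabs_back","selector_tip","housing_top"):
    for r in recognise("wrist",l)[:2]:
        u,v=map(int,np.round(r["point"]));print(l,r,sh(X[v,u]).round(1))
E
```

```text
t 2.8 tcp_sh [ 42.3  23.8 225.3] yawx 15.0 z [ 0. -0. -1.] F [ 0.9 -1.3  0.2]
tabs_back {'point': [295.6, 271.2], 'confidence': 0.59} [-47.5 -12.8 106.8]
selector_tip {'point': [283.6, 167.3], 'confidence': 0.72} [49.6 -0.3 88.3]
selector_tip {'point': [197.4, 164.7], 'confidence': 0.69} [28.2 95.5  0. ]
housing_top {'point': [280.8, 197.8], 'confidence': 0.61} [22.1  2.2 94.8]
```

View pics/w1.png

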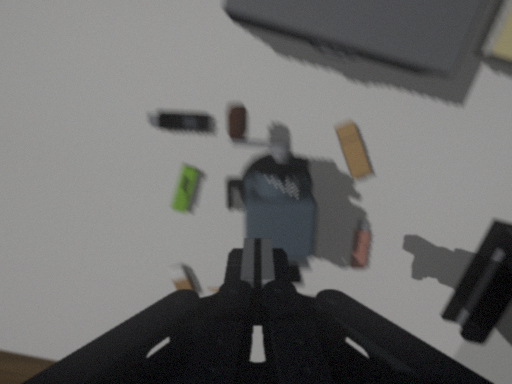

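The wrist view shows the sharpener at (280,210), square to the tool, and the shut fingertips at (258,245). The crank knob is at (237,120). I'll check the frame using the points above the housing.

```bash
python3 - <<'E'
from h import *
X=sh(np.load("w1.npy"));x,y,z=X[...,0],X[...,1],X[...,2]
with np.errstate(all='ignore'):
  S=X[(x>35)&(x<62)&(abs(y)<25)&(z>108)&(z<130)];print("sel",len(S),S.mean(0).round(1),S.min(0).round(1),S.max(0).round(1))
  H=X[(x>-40)&(x<16)&(abs(y)<45)&(abs(z-98)<5)]
  print("H",len(H),H.mean(0).round(1),np.percentile(H,[1,99],axis=0).round(1))
  for a in range(-35,18,10):
    r=H[abs(H[:,0]-a)<4];
    if len(r):print(a,np.percentile(r[:,1],[1,99]).round(1))
# finger tip extents in tool frame
s=get_state();M=rot(s["orientation"]);W=np.load("w1.npy");t=(W-s["tcp_pos"])@M*1000
with np.errstate(all='ignore'): m=(abs(t[...,0])<30)&(abs(t[...,1])<70)&(t[...,2]<8)&(t[...,2]>-90)
P=t[m]
for a in range(-70,9,8):
  r=P[abs(P[:,2]-a)<4]
  if len(r):print("tip z",a,len(r),r.min(0).round(1),r.max(0).round(1))
E
```

```text
sel 105 [ 4.610e+01 -1.000e-01  1.179e+02] [ 40.9  -3.1 108.3] [ 49.6   2.6 121.6]
H 3205 [-6.2 -3.7 98.8] [[-38.4 -33.1  94.1]
 [ 15.7  32.5 100.6]]
-35 [-32.8  -4.4]
-25 [-33.4  10. ]
-15 [-33.5  32.8]
-5 [-32.8  32.7]
5 [-33.2  32.8]
15 [-31.9  31.5]
tip z -70 5688 [ -9.6 -51.7 -74. ] [ 19.1  50.4 -66. ]
tip z -62 5579 [-11.1 -45.3 -66. ] [ 16.8  45.  -58. ]
tip z -54 4416 [-11.6 -38.5 -58. ] [ 15.2  38.2 -50. ]
tip z -46 1721 [-11.6 -31.5 -50. ] [ 15.1  31.7 -42. ]
tip z -38 804 [-11.  -16.5 -42. ] [ 13.2  15.1 -34. ]
tip z -30 685 [  6.5 -13.8 -34. ] [ 12.6  13.4 -26. ]
tip z -22 588 [  6.4 -13.9 -26. ] [ 12.4  13.3 -18. ]
tip z -14 492 [  6.5 -13.8 -18. ] [ 12.2  13.3 -10. ]
tip z -6 174 [  7.1 -11.9 -10. ] [12.2 11.4 -4.7]
```

The frame agrees to about 0.5 mm: the selector is upright at x 46, y 0. The fingertips measure ±13.8 mm in y. I'll descend beside the tab and then push to -y.

>>> arm_command:
  moves: [-1, 4, -8, 30, 0, 0, 0, -1, 0, 0, 40, 0, 0, 0, -1, 0, 0, 30, 0, 0, 0, -1, 0, 0, 21, 0, 0, 0, -1, 0, 0, 0, 0, 0, 0]

```text
clock: 3.62
tcp_pos: [0.6308, -0.0509, 0.1086]
orientation: [-0.001, 0.992, 0.13, -0.002]
wrist_force: [0.4, -0.5, 0.1]
finger_gap: -0.0002
grip_force: 0.0
```

>>> arm_command:
  moves: [-1, 0, 6, 0, 0, 0, 0, -1, 0, 5, 0, 0, 0, 0, -1, 0, 4, 0, 0, 0, 0, -1, 0, 2, 0, 0, 0, 0, -1, 0, 2, 0, 0, 0, 0, -1, 0, 2, 0, 0, 0, 0]

```text
clock: 4.38
tcp_pos: [0.6382, -0.0675, 0.1113]
orientation: [-0.002, 0.991, 0.132, 0.0]
wrist_force: [-3.4, 11.9, 7.9]
finger_gap: 0.0002
grip_force: 6.2
```

```bash
python3 - <<'E'
from h import *
toolsh()
E
```

```text
t 4.38 tcp_sh [ 45.5  12.7 105.3] yawx 15.12 z [ 0.     0.005 -1.   ] F [-3.4 11.9  7.9]
```

>>> arm_command:
  moves: [-1, 0, 1.5, 0, 0, 0, 0, -1, 0, 0, 0, 0, 0, 0]

```text
clock: 4.62
tcp_pos: [0.6391, -0.0719, 0.1106]
orientation: [0.001, 0.991, 0.131, 0.0]
wrist_force: [-0.4, -0.5, -0.7]
finger_gap: -0.0002
grip_force: 0.0
```

```bash
python3 - <<'E'
from h import *
toolsh()
for n in("wrist","top"):
  p,d,X,T,f,i=cam(n);cv2.imwrite(f"pics/{n}2.png",p)
  S=sh(X);x,y,z=S[...,0],S[...,1],S[...,2]
  with np.errstate(all='ignore'):m=(x>38)&(x<54)&(y>-30)&(y<6)&(z>98)&(z<130)
  if m.any():print(n,m.sum(),S[m][:12].round(0).tolist())
E
```

```text
t 4.62 tcp_sh [ 45.3   8.2 104.6] yawx 15.02 z [ 0.001 -0.001 -1.   ] F [-0.4 -0.5 -0.7]
wrist 801 [[50.0, -7.0, 98.0], [49.0, -4.0, 98.0], [49.0, -5.0, 98.0], [49.0, -5.0, 98.0], [49.0, -7.0, 99.0], [49.0, -7.0, 99.0], [49.0, -8.0, 99.0], [49.0, -3.0, 98.0], [49.0, -4.0, 99.0], [49.0, -4.0, 100.0], [50.0, -5.0, 100.0], [49.0, -6.0, 100.0]]
```

The force dropped to zero, so the tab has snapped over. I'll back off, lift, and check.

>>> arm_command:
  moves: [-1, 0, -12, 0, 0, 0, 0, -1, 0, -12, 0, 0, 0, 0, -1, 0, 0, -30, 0, 0, 0, -1, 0, 0, -40, 0, 0, 0, -1, 0, 0, 0, 0, 0, 0]

```text
clock: 5.35
tcp_pos: [0.6346, -0.0481, 0.1842]
orientation: [0.001, 0.991, 0.131, 0.003]
wrist_force: [0.1, 0.1, 0.1]
finger_gap: 0.0003
grip_force: 0.0
```

```bash
python3 - <<'E'
from h import *
toolsh()
p,d,X,T,f,i=cam("wrist");cv2.imwrite("pics/w3.png",cv2.resize(p[60:300,180:400],None,fx=2.5,fy=2.5,interpolation=2)[:600,:800])
S=sh(X);x,y,z=S[...,0],S[...,1],S[...,2]
with np.errstate(all='ignore'):
  m=(x>40)&(x<53)&(abs(y)<40)&(z>104)&(z<130)
P=S[m];print(len(P),np.median(P,0),P.max(0),P.min(0))
a=np.arctan2(-P[:,1],P[:,2]-70);print("angle",np.percentile(a,[10,50,90]))
E
```

```text
t 5.35 tcp_sh [ 47.1  32.3 178.2] yawx 15.05 z [ 0.007 -0.001 -1.   ] F [0.1 0.1 0.1]
241 [ 46.23823608 -10.83419042 114.82781247] [ 49.76915307  -6.27837322 120.14167841] [ 40.46576314 -16.15812335 104.22988314]
angle [0.2038946  0.23367357 0.30877586]
```

View pics/w3.png

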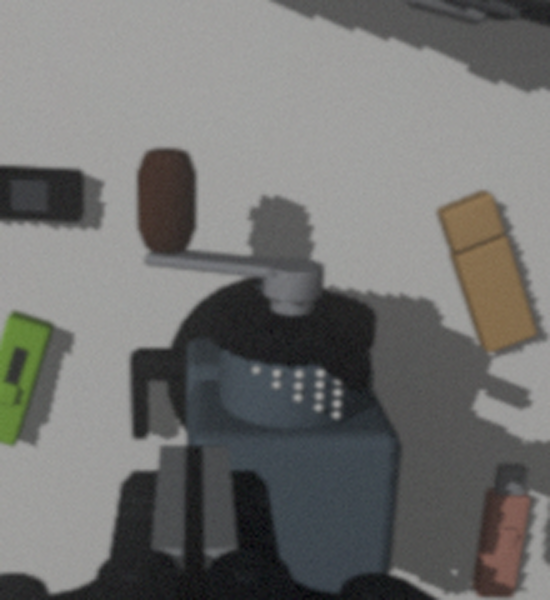

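The selector leans to -y with its tip at y about -13, which is setting 4. Next I hook behind the carriage tabs.

>>> arm_command:
  moves: [-1, -25, 11, 0, 0, 0, 0, -1, -25, 11, 0, 0, 0, 0, -1, -25, 10, 0, 0, 0, 0, -1, 0, 0, 25, 0, 0, 0, -1, 0, 0, 30, 0, 0, 0, -1, 0, 0, 18, 0, 0, 0, -1, 0, 0, 0, 0, 0, 0]

```text
clock: 6.28
tcp_pos: [0.5673, -0.0982, 0.1055]
orientation: [-0.001, 0.991, 0.131, -0.001]
wrist_force: [-0.6, -0.2, -0.4]
finger_gap: 0.0
grip_force: 0.0
```

```bash
python3 - <<'E'
from h import *
toolsh()
E
```

```text
t 6.28 tcp_sh [-30.9   1.3  99.5] yawx 15.01 z [-0.002  0.001 -1.   ] F [-0.6 -0.2 -0.4]
```

>>> arm_command:
  moves: [-1, 0, 0, -4, 0, 0, 0, -1, -6, 0, 0, 0, 0, 0, -1, -7, 0, 0, 0, 0, 0, -1, -7, 0, 0, 0, 0, 0, -1, -7, 0, 0, 0, 0, 0, -1, -7, 0, 0, 0, 0, 0, -1, -5, 0, 0, 0, 0, 0, -1, -3, 0, 0, 0, 0, 0]

```text
clock: 7.28
tcp_pos: [0.5284, -0.1095, 0.1114]
orientation: [-0.0, 0.991, 0.131, 0.001]
wrist_force: [5.4, 2.9, -3.3]
finger_gap: 0.0
grip_force: 2.8
```

```bash
python3 - <<'E'
from h import *
toolsh()
E
```

```text
t 7.28 tcp_sh [-71.4   0.5 105.4] yawx 15.01 z [ 0.002  0.001 -1.   ] F [ 5.4  2.9 -3.3]
```

>>> arm_command:
  moves: [-1, -1.5, 0, 0, 0, 0, 0, -1, -1.5, 0, 0, 0, 0, 0, -1, 0, 0, 0, 0, 0, 0]

```text
clock: 7.65
tcp_pos: [0.5256, -0.1102, 0.1114]
orientation: [-0.0, 0.991, 0.131, 0.001]
wrist_force: [5.1, 1.9, -3.2]
finger_gap: 0.0001
grip_force: 2.8
```

```bash
python3 - <<'E'
from h import *
toolsh()
E
```

```text
t 7.65 tcp_sh [-74.3   0.5 105.4] yawx 15.01 z [ 0.002  0.001 -1.   ] F [ 5.1  1.9 -3.2]
```

>>> arm_command:
  moves: [-1, -1, 0, 0, 0, 0, 0, -1, -1, 0, 0, 0, 0, 0, -1, 0, 0, 0, 0, 0, 0]

```text
clock: 8.02
tcp_pos: [0.5254, -0.1103, 0.1114]
orientation: [-0.001, 0.991, 0.131, 0.003]
wrist_force: [10.4, 4.4, -6.7]
finger_gap: 0.0
grip_force: 5.5
```

```bash
python3 - <<'E'
from h import *
toolsh()
E
```

```text
t 8.03 tcp_sh [-74.5   0.5 105.4] yawx 15.05 z [ 0.005  0.002 -1.   ] F [10.4  4.4 -6.7]
```

The force rose with no travel, so the carriage is at its stop. I'll back off slowly, lift clear and check.

>>> arm_command:
  moves: [-1, 3, 0, 0, 0, 0, 0, -1, 4, 0, 0, 0, 0, 0, -1, 5, 0, 0, 0, 0, 0, -1, 6, 0, 0, 0, 0, 0, -1, 0, 0, -30, 0, 0, 0, -1, 0, 0, -50, 0, 0, 0, -1, 0, 0, -50, 0, 0, 0, -1, 0, 0, 0, 0, 0, 0]

```text
clock: 9.02
tcp_pos: [0.5427, -0.1073, 0.2459]
orientation: [0.002, 0.991, 0.13, 0.004]
wrist_force: [0.6, 0.7, -0.5]
finger_gap: -0.0001
grip_force: 0.0
```

>>> arm_command:
  moves: [-1, -30, 40, 0, 0, 0, 0, -1, -30, 50, 0, 0, 0, 0, -1, -30, 50, 0, 0, 0, 0, -1, -30, 50, 0, 0, 0, 0, -1, -30, 50, 0, 0, 0, 0, -1, 0, 0, 0, 0, 0, 0]

```text
clock: 9.78
tcp_pos: [0.4557, -0.3807, 0.2394]
orientation: [-0.0, 0.992, 0.128, -0.001]
wrist_force: [0.8, 0.1, -0.9]
finger_gap: -0.0
grip_force: 0.0
```

```bash
python3 - <<'E'
from h import *
toolsh()
for n in("top","scene"):
  p,d,X,T,f,i=cam(n);cv2.imwrite(f"pics/{n}5.png",p)
  S=sh(X);x,y,z=S[...,0],S[...,1],S[...,2]
  X0=sh(np.load(n+"0.npy"))
  with np.errstate(all='ignore'):
    for A in(X0,S):
      x,y,z=A[...,0],A[...,1],A[...,2]
      m=(x>-110)&(x<-30)&(abs(y)<25)&(z>117)&(z<135);k=(x>38)&(x<54)&(abs(y)<25)&(z>110)&(z<130)
      print(n,"tabs",m.sum(),np.median(A[m],0).round(1),"sel",k.sum(),np.median(A[k],0).round(1))
q=cv2.imread("pics/top0.png")
t=cv2.imread("pics/top5.png")
c=lambda a:cv2.resize(a[100:270,235:405],(400,400),interpolation=2)
cv2.imwrite("pics/c5.png",np.hstack([c(q),c(t)]))
E
```

```text
t 9.78 tcp_sh [-211.8 -242.6  233.4] yawx 14.66 z [-0.002  0.001 -1.   ] F [ 0.8  0.1 -0.9]
top tabs 68 [-49.3  -3.2 125.1] sel 25 [ 45.    1.9 119.2]
top tabs 60 [-83.    1.  125.1] sel 30 [ 45.6 -10.5 115.8]
scene tabs 68 [-47.7  -4.4 122.5] sel 26 [ 47.4  -1.5 117.2]
scene tabs 62 [-81.5   3.4 123.1] sel 19 [ 48.  -13.8 116.3]
```

View pics/c5.png

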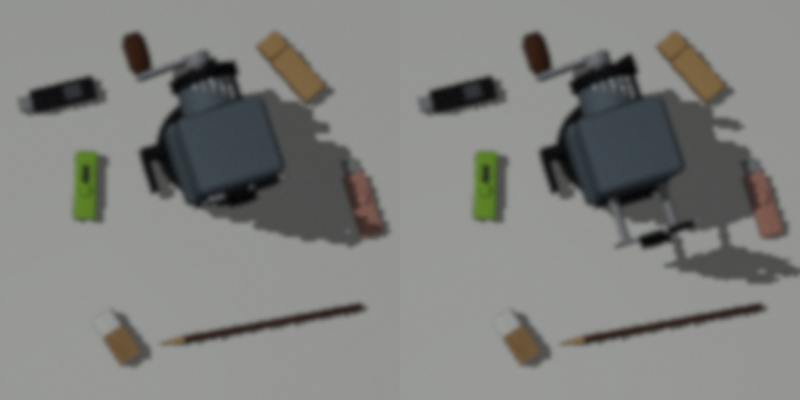

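The carriage is held about 34 mm out, the selector is at 4, and the loose things haven't moved.

```bash
python3 -c "
from workcell import *
print(hand_in())"
```

```text
the job is handed in; nothing more can be done
None
```

The selector is at 4 and the carriage is held about 34 mm out by its catch; the other things in the drawer were left untouched, and the job was handed in at about 10 s on the robot's clock.

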